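# Build a forming stack on the press plate

## Robot

A 6-joint arm with a two-finger parallel gripper is mounted at the origin on the work surface. World frame = base frame: x ahead of the robot, y to its left, z up, the work surface at z = 0. Lengths are in m, angles in degrees, forces in N, time in s.
With the tool pointing down it reaches from about 0.4 to 0.825 m from the base axis. Payload 7 kg.
Tool frame: the origin (TCP) lies at the very end of the fingers, on their centre line; the grasp point (between the pads) lies 19 mm behind it; z points along the fingers, y is the line along which they close (so a half turn about z gives the same grasp; the last joint's range is limited). The gripper opens to 88 mm and grips with 3 to 60 N. Pads are 19 mm wide; open, the fingers measure 130 mm over their backs; the gripper's body (78 mm by 193 mm) begins 47 mm behind the grasp point.
Start: joints at [85.205, 20.546, 0.682, 0, -70.136, -16.507], TCP at [0.245, 0.629, 0.204] pointing down, gripper open.
Joint ranges: [-176.03, 176.03], [-82.01, 121.73], [-58.28, 71.71], [-173.87, 95.51], [-174.79, -0.11], [-173.66, 173.66]. Speed limits (degrees/s): [136.94, 136.94, 172.46, 180, 180, 180].

## Interface

Orientations are given as [roll, pitch, yaw] about the fixed x, y, z axes, in that order (R = Rz(yaw) Ry(pitch) Rx(roll)).
In Python, from plant import get_state, imaging, r, finder gives the robot as it stands.
- The arm moves only by the shell command python3 -m handwheel 'ROWS' [FORCE]. ROWS is JSON, a list of rows, each a list of 5 numbers: the closure, from 0 (fully open) to 1 (shut), then the shift along the world's x, y, z in cm, then the turn about the world's z in degrees. A call has 1 to 8 rows; each row is the pose to reach, as a shift and turn from the pose commanded when the call began; what a row does not reach only later rows make up. A row lasts 1/8 s, in which the tool goes at most 62.5 mm and 10.7 degrees, less where a joint would pass 70% of its speed; a pose out of reach is approached as far as the arm can. A call with a gripper value outside its range is refused whole. The fingers move at their own pace and stop on an object; FORCE is the grip in N (left out, the last holds). Time passes only in rows, so rows that repeat a pose let the fingers close. It gives the time, the measured TCP pose, the force, the opening and the grip force at its end, in the units of the state.
- get_state(): the state, without advancing time (a new reading comes with each control period).
- imaging.capture(name): name is "scene" or "top" or "wrist"; returns (picture, depth): 420x560x3 uint8, red, green, blue; 420x560 float32, m along the optical axis (not along the pixel's ray), 0 where there is no reading.
- imaging.get_calibration(name): a dict with "fx", "fy", "cx", "cy" (pixels), "rvec" (rotation vector, rad) and "tvec" (3), from world to camera coordinates, as OpenCV has them; the wrist camera has in their place "hand_eye" (4x4, takes a point from camera to tool coordinates, whose origin is the TCP and whose axes are the flange's). Camera axes: x right, y down, z forward; pixel columns grow to the right and rows downward; lengths in m; the calibration is good to about 2 mm. A picture is of the moment at which its call begins: read the wrist's pose just before it. get_calibration takes no time and is no camera call.
- r.close_job(): hands the job in; it is judged then, once.
Trained networks look in the newest picture that a camera, given by its name, has taken for a name from the list of things; names that differ only in an ending like _2 or _b are one class to them, and where a whole thing is asked for, a point or a joint stands for the part that bears it (a point fixed in the world has none). Each returns a list of dicts, best first, with "p" (0 to 1); they miss things now and then, are a little off and sometimes report something else, mostly with a low value. They report only what shows in the picture. A call takes as long as a camera call. They do not tell look-alikes from the thing itself.
- finder.cut_out(camera, query): "region" (420x560 bool, what is visible of it) and "pixel" ([column, row] in pixels, amid what is visible of it).
The state is a dict: "time_s": time; "joints": joint angles; "qd": joint speeds; "joint_torque": joint torques, N m; "tcp_pos": TCP position; "eef_rot": TCP orientation; "contact_force": force on the tool from outside, world axes, zero at the start; "moment": the same for the moment, N m; "gripper_width": finger opening in m; "gripper_force": force on a finger pad.
Only numpy, scipy, OpenCV 4.12 (cv2) and the standard library are available. Lean on these libraries where they do the work, as an engineer would, in place of code of your own. Each camera call takes 0.05 s, during which the arm holds its last target. There are 200 camera calls.

## Task

Build the press stack on the square plate, one part after another: seat the brass ring die with the wider opening flat in the plate's round recess, lay the copper blank centred on it, stand the black rubber puck centred on the blank, and last the stepped steel pusher on the puck, wide foot down. Let each part go before fetching the next. Leave the narrow-holed brass die, the little glass dish and the steel dapping block where they are.

Things in the scene. Friction and masses are not known exactly. Their poses are not given: they have to be found in the camera images.
- seat (a point): Square dark steel press plate, 110 x 110 x 14 mm, fixed to the bench, lying flat, with one blind round recess in the middle of its top, 69 mm across and 4 mm deep, with a bright floor, its mouth slightly chamfered. This point is the centre of the recess floor, 10 mm above the bench; z is up, x and y run along the plate's edges.
- die_mid (a point): Brass ring die to be used: a flat ring, 62 mm outside, 36 mm wide through-opening, 22 mm high, about 0.3 kg, lying flat on the bench. This point is its centre, 11 mm above its underside, on the axis; z is the axis, up. Seated in the recess it stands 18 mm proud of the plate.
- spare_mid (a point): Spare brass ring die, not to be used: same outside (62 mm) and height (22 mm) but only a 16 mm hole. This point is its centre, 11 mm above its underside.
- blank_mid (a point): Copper blank: a plain flat disc, 54 mm across, 5 mm thick, about 0.1 kg, lying flat on the bench. This point is its centre, 2.5 mm above its underside; z is the axis, up.
- puck_mid (a point): Black rubber puck (hard, does not give): a plain cylinder 48 mm across, 20 mm high, about 60 g, standing on its flat end. This point is its centre, 10 mm above its underside; z is the axis, up.
- pusher_mid (a point): Steel pusher, turned in two steps, standing upright: a round foot 44 mm across and 14 mm high, on it a plain round neck 28 mm across up to the full height of 38 mm, about 0.25 kg. This point is on the axis 19 mm above its underside; z is the axis, up.
- dish: Small round clear glass dish, 68 mm across, 24 mm high, standing loose on the bench: a bystander to be left alone. Origin at the centre of its underside.
- dapping: Loose square steel dapping block, 50 x 50 x 40 mm, dark round dimples on top: a bystander to be left alone. Origin at the centre of its underside.
Things that resemble listed ones, but are neither listed nor needed, are in the scene too. Leave any blue or green look-alike of the part that bears pusher_mid alone.

How it is judged (in metres and radians):
On the way, in this order (a step that is already met when the one before it is completed fails the run):
1. the wide-mouthed ring die is seated in the plate's recess and let go (horizontal distance between die_mid and seat below 0.006 m and z of die_mid in the frame of seat between 0.0095 and 0.0125 m and angle between die_mid's own z axis and vertical below 0.1 rad and linear speed of die below 0.02 m/s and contact force between the fingers and die below 0.3 N), for 0.2 s.
2. the copper blank lies centred on the die, let go (horizontal distance between die_mid and seat below 0.006 m and z of die_mid in the frame of seat between 0.0095 and 0.0125 m and angle between each of die_mid, blank_mid's own z axis and vertical below 0.1 rad and horizontal distance between blank_mid and die_mid below 0.008 m and z of blank_mid in the frame of die_mid between 0.0105 and 0.0165 m and linear speed of blank below 0.02 m/s and contact force between the fingers and blank below 0.3 N), for 0.2 s.
3. the rubber puck stands centred on the blank, let go (horizontal distance between die_mid and seat below 0.006 m and z of die_mid in the frame of seat between 0.0095 and 0.0125 m and angle between each of die_mid, blank_mid, puck_mid's own z axis and vertical below 0.1 rad and horizontal distance between blank_mid and die_mid below 0.008 m and z of blank_mid in the frame of die_mid between 0.0105 and 0.0165 m and horizontal distance between puck_mid and blank_mid below 0.008 m and z of puck_mid in the frame of blank_mid between 0.0095 and 0.0155 m and linear speed of puck below 0.02 m/s and contact force between the fingers and puck below 0.3 N), for 0.2 s.
4. the steel pusher stands upright on the puck, let go (horizontal distance between die_mid and seat below 0.006 m and z of die_mid in the frame of seat between 0.0095 and 0.0125 m and angle between each of die_mid, blank_mid, puck_mid, pusher_mid's own z axis and vertical below 0.1 rad and horizontal distance between blank_mid and die_mid below 0.008 m and z of blank_mid in the frame of die_mid between 0.0105 and 0.0165 m and horizontal distance between puck_mid and blank_mid below 0.008 m and z of puck_mid in the frame of blank_mid between 0.0095 and 0.0155 m and horizontal distance between pusher_mid and puck_mid below 0.008 m and z of pusher_mid in the frame of puck_mid between 0.026 and 0.032 m and linear speed of pusher below 0.02 m/s and contact force between the fingers and pusher below 0.3 N), for 0.2 s.
At the end, for the whole second after the job is handed in: Wide die flat on the recess floor (6 mm of its centre, 1.5 mm in height), blank on it, puck on blank, pusher on puck, each within 8 mm sideways of the centre of the one below and 3 mm of resting height; all, upright within 0.1 rad, released and at rest (horizontal distance between die_mid and seat below 0.006 m and z of die_mid in the frame of seat between 0.0095 and 0.0125 m and angle between each of die_mid, blank_mid, puck_mid, pusher_mid's own z axis and vertical below 0.1 rad and linear speed of each of die, blank, puck, pusher below 0.02 m/s and horizontal distance between blank_mid and die_mid below 0.008 m and z of blank_mid in the frame of die_mid between 0.0105 and 0.0165 m and horizontal distance between puck_mid and blank_mid below 0.008 m and z of puck_mid in the frame of blank_mid between 0.0095 and 0.0155 m and horizontal distance between pusher_mid and puck_mid below 0.008 m and z of pusher_mid in the frame of puck_mid between 0.026 and 0.032 m); the robot touches nothing.
It fails at once if the spare die is moved more than 30 mm (distance of spare_mid from where it was at the start of the episode above 0.03 m).
It fails at once if the glass dish is moved more than 30 mm (distance of dish from where it was at the start of the episode above 0.03 m).
It fails at once if the dapping block is moved more than 30 mm (distance of dapping from where it was at the start of the episode above 0.03 m).
It also fails if it takes over 112 s, if anything falls off the work surface, if the arm or the gripper's body presses on something with over 40 N, if the wrist force passes 120 N, or if a joint passes its speed limit or range.

## Working session

There is one attempt and no reset: what is moved stays moved. The work goes in short steps, Python scripts to look and compute and a shell command to move; the robot and the scene stay as the last step left them, time stands still between calls to the robot, and variables do not carry over. Pictures are saved under pics/ and viewed, at most 14 in all, crops included, and the job is handed in when it is done.

```bash
ls; mkdir -p pics; cat > h.py <<'E'
import numpy as np,cv2
from scipy.spatial.transform import Rotation as R
from plant import get_state, imaging, r, finder
def cap(n):
    s=get_state();c=imaging.get_calibration(n);p,d=imaging.capture(n)
    if 'hand_eye' in c:
        T=np.eye(4);T[:3,:3]=R.from_euler('xyz',s['eef_rot'],degrees=True).as_matrix();T[:3,3]=s['tcp_pos'];T=T@np.array(c['hand_eye'])
    else:
        W=np.eye(4);W[:3,:3]=cv2.Rodrigues(np.array(c['rvec'],float))[0];W[:3,3]=np.ravel(c['tvec']);T=np.linalg.inv(W)
    return p,d,c,T
def world(d,c,T):
    v,u=np.mgrid[:d.shape[0],:d.shape[1]]
    P=np.stack([(u-c['cx'])/c['fx']*d,(v-c['cy'])/c['fy']*d,d],-1)@T[:3,:3].T+T[:3,3]
    P[d<=0]=np.nan
    return P
def proj(X,c,T):
    q=np.linalg.inv(T)@np.r_[X,1];return q[0]/q[2]*c['fx']+c['cx'],q[1]/q[2]*c['fy']+c['cy']
E
python3 - <<'E'
from h import *
print(get_state())
for n in ['top','scene']:
    p,d,c,T=cap(n); cv2.imwrite(f'pics/{n}0.png',p[...,::-1]); P=world(d,c,T); np.savez(f'{n}0',P=P,p=p)
    print(n,T[:3,3].round(3))
    for q in ['seat','die_mid','spare_mid','blank_mid','puck_mid','pusher_mid','dish','dapping']:
        for o in finder.cut_out(n,q)[:4]:
            m=o['region']; X=P[m]; X=X[~np.isnan(X[:,0])]
            print(q,round(o['p'],2),np.round(o['pixel']),m.sum(),np.median(X,0).round(3) if len(X) else None, (np.percentile(X,3,0).round(3),np.percentile(X,97,0).round(3)) if len(X) else '')
E
```

```text
pics
{'time_s': 0.0, 'joints': array([ 8.52056408e+01,  2.05901773e+01,  6.32135730e-01, -1.75096579e-02,
       -7.01371074e+01, -1.65076152e+01]), 'qd': array([ 0.05481217, -0.00491403,  0.04181366, -0.07290657,  0.00883814,
        0.02938168]), 'joint_torque': array([-2.05123561e-04, -5.82707798e+01,  2.93053526e+01,  6.99675679e+00,
        6.88621847e-03, -1.91535955e-04]), 'tcp_pos': array([0.24506032, 0.62835955, 0.2027327 ]), 'eef_rot': array([ 1.79904096e+02, -1.12564224e-02, -2.13079279e+01]), 'contact_force': array([ 0.21740651, -0.34882715, -0.32504846]), 'moment': array([-0.00287256,  0.01916193,  0.02856752]), 'gripper_force': 0.0, 'gripper_width': 0.08800228273334974}
top [0.435 0.01  0.886]
seat 0.67 [228. 271.] 3649 [0.448 0.08  0.013] (array([0.396, 0.027, 0.007]), array([0.502, 0.132, 0.016]))
die_mid 0.78 [419. 192.] 704 [ 0.604 -0.265  0.021] (array([ 0.575, -0.296,  0.   ]), array([ 0.631, -0.236,  0.024]))
spare_mid 0.65 [133. 185.] 899 [0.599 0.253 0.021] (array([0.572, 0.226, 0.005]), array([0.627, 0.28 , 0.024]))
blank_mid 0.68 [122. 268.] 670 [0.451 0.268 
[... 1468 characters left out ...]
]))
puck_mid 0.81 [228. 225.] 359 [ 0.617 -0.066  0.021] (array([ 0.593, -0.091,  0.006]), array([ 0.634, -0.05 ,  0.024]))
pusher_mid 0.95 [294. 246.] 489 [0.622 0.094 0.017] (array([0.6  , 0.071, 0.003]), array([0.633, 0.11 , 0.041]))
pusher_mid 0.77 [273. 224.] 386 [0.579 0.018 0.019] (array([ 0.558, -0.002,  0.006]), array([0.59 , 0.033, 0.041]))
pusher_mid 0.58 [264. 269.] 514 [0.703 0.075 0.018] (array([0.683, 0.053, 0.005]), array([0.716, 0.089, 0.041]))
dish 0.74 [205. 161.] 317 [ 0.43  -0.284  0.019] (array([ 0.407, -0.307,  0.006]), array([ 0.468, -0.247,  0.027]))
dapping 0.97 [270. 178.] 612 [ 0.444 -0.09   0.032] (array([ 0.405, -0.121,  0.004]), array([ 0.454, -0.073,  0.044]))
```

View pics/top0.png

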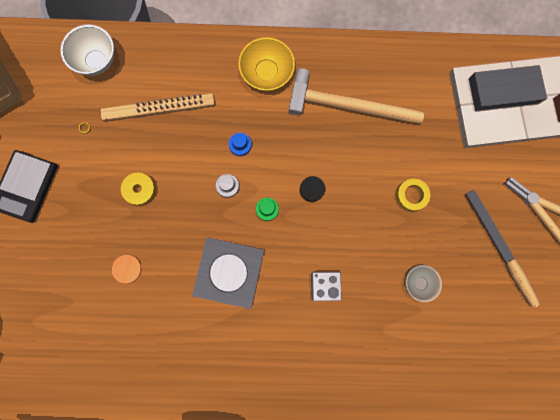

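View pics/scene0.png

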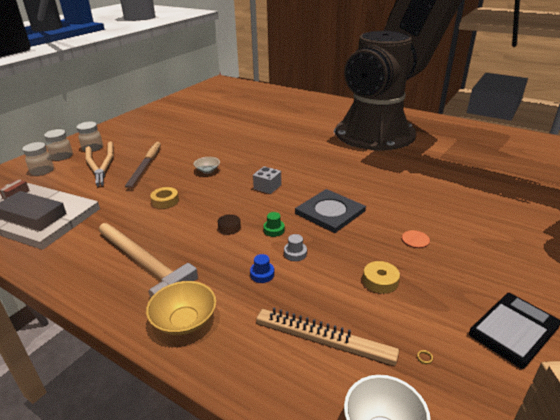

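The top view shows the wide die at (414,194), spare at (137,189), blank at (126,269), puck at (312,189) and steel pusher at (227,185). The blue and green look-alikes are at (240,144) and (267,209), and the plate is at (229,272). The scene view agrees. I'll go over the plate first.

```bash
python3 -m handwheel '[[0,5,-6,0,0],[0,8,-18,0,0],[0,11,-24,0,0],[0,13,-30,0,0],[0,15,-36,0,0],[0,17,-42,0,0],[0,19,-48,0,0],[0,20.5,-54,0,0]]' 20
python3 -m handwheel '[[0,0,0,0,0],[0,0,0,0,0]]'
cat >> h.py <<'E'
def circ(m,P,zmin,zmax):
    X=P[m];X=X[(X[:,2]>zmin)&(X[:,2]<zmax)]
    (a,b),rr=cv2.minEnclosingCircle(X[:,:2].astype(np.float32));lo,hi=np.percentile(X,1,0),np.percentile(X,99,0)
    return (lo+hi)/2,hi-lo,np.median(X,0),(a,b,rr)
def look(q,zmin,zmax,save=None):
    p,d,c,T=cap('wrist');P=world(d,c,T);s=get_state();print('tcp',np.round(s['tcp_pos'],4),np.round(s['eef_rot'],2),s['time_s'])
    if save: cv2.imwrite(f'pics/{save}.png',p[...,::-1])
    np.savez('last',p=p,P=P)
    for o in finder.cut_out('wrist',q):
        try:
            a,b,m,e=circ(o['region'],P,zmin,zmax);print(q,round(o['p'],2),np.round(o['pixel']),'mid',a.round(4),'size',b.round(4),'med',m.round(4),'circle',np.round(e,4))
        except Exception as x: print(q,o['p'],o['pixel'],x)
E
python3 -c "
from h import *
look('seat',0.012,0.02,'plate')
look('die_mid',0.012,0.03)"
```

```text
time_s: 1.9
tcp_pos: [0.4272, 0.1653, 0.2042]
eef_rot: [-179.9, -0.0, -21.3]
contact_force: [0.1, 0.2, 0.4]
gripper_width: 0.0876
gripper_force: 0.0
time_s: 2.15
tcp_pos: [0.427, 0.1669, 0.2039]
eef_rot: [-180.0, -0.0, -21.4]
contact_force: [-0.3, -1.4, 0.3]
gripper_width: 0.0879
gripper_force: 0.0
tcp [0.4268 0.1675 0.2038] [-1.7997e+02 -1.0000e-02 -2.1300e+01] 2.2
seat 0.85 [340. 141.] mid [0.4493 0.078  0.014 ] size [0.1173 0.1173 0.0037] med [0.4549 0.0762 0.0141] circle [0.4494 0.0782 0.0766]
tcp [0.4266 0.1681 0.2037] [-180.      0.    -21.21] 2.3
```

View pics/plate.png

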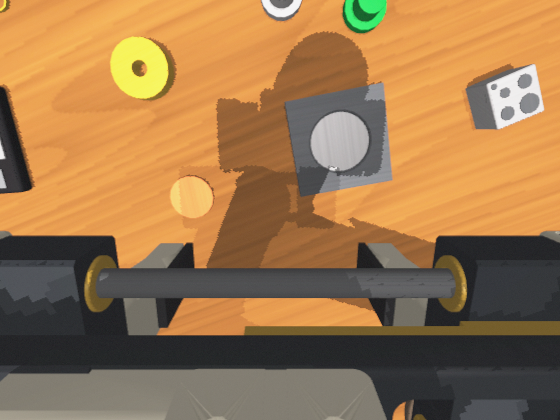

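The plate is at (340,141) with its bright recess clear. The blank is at (192,197) and the spare at (140,68).

```bash
cat >> h.py <<'E'
def ring(mask,z,P,c=None,T=None):
    "ellipse-fit largest contour of mask, centre to plane z"
    cs=cv2.findContours(mask.astype(np.uint8),0,1)[0];k=max(cs,key=cv2.contourArea);k=cv2.convexHull(k)
    uv=k[:,0,:].astype(float);q=np.c_[(uv[:,0]-c['cx'])/c['fx'],(uv[:,1]-c['cy'])/c['fy'],np.ones(len(uv))]@T[:3,:3].T
    X=T[:3,3]+q*((z-T[2,3])/q[:,2])[:,None]
    e=cv2.fitEllipse(X[:,:2].astype(np.float32)*1000);return np.round(e[0],1),np.round(e[1],1)
E
python3 - <<'E'
from h import *
p,d,c,T=cap('wrist');P=world(d,c,T)
o=finder.cut_out('wrist','seat')[0]['region']
g=p.min(-1)
x=cv2.morphologyEx(((g>120)&cv2.erode(o.astype(np.uint8),np.ones((7,7))).astype(bool)).astype(np.uint8),cv2.MORPH_CLOSE,np.ones((9,9)))
print('recess',ring(x,0.014,P,c,T),ring(x,.010,P,c,T),'floor z',np.nanmedian(P[x>0][:,2]))
r_=cv2.minAreaRect(P[o&(abs(P[...,2]-.0135)<.004)][:,:2].astype(np.float32)*1000);print(r_)
for q,z in [('blank_mid',.005)]:
  for o in finder.cut_out('wrist',q): print(q,o['p'],o['pixel'],ring(o['region'],z,P,c,T))
E
python3 -m handwheel '[[0,1.5,-6,0,0],[0,3,-12,0,0],[0,5,-18,0,0],[0,7,-24,0,0],[0,9,-30,0,0],[0,11,-33,0,0],[0,12,-35,0,0],[0,12,-35,0,0]]'
python3 -c "
from h import *
look('puck_mid',0.015,0.03)
look('die_mid',0.015,0.03,'w2')"
```

```text
time_s: 3.45
tcp_pos: [0.5472, -0.1836, 0.2027]
eef_rot: [180.0, 0.1, -21.4]
contact_force: [0.3, 0.7, -0.7]
gripper_width: 0.0874
gripper_force: 0.0
tcp [ 0.5468 -0.1829  0.2029] [ 1.7998e+02  7.0000e-02 -2.1330e+01] 3.5
puck_mid 0.55 [168. 170.] mid [ 0.6108 -0.0754  0.019 ] size [0.044  0.0447 0.0053] med [ 0.611  -0.0758  0.02  ] circle [ 0.6105 -0.0749  0.0241]
tcp [ 0.5466 -0.1822  0.2035] [ 1.800e+02  3.000e-02 -2.126e+01] 3.6Traceback (most recent call last):
  File "<stdin>", line 3, in <module>
IndexError: list index out of range
```

View pics/w2.png

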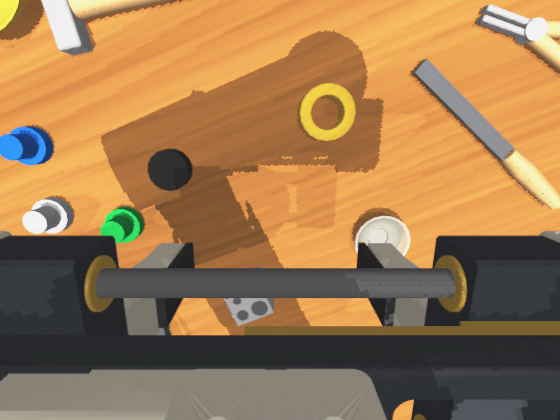

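The wide die is at (327,111), puck at (170,170), steel pusher at (45,217), green at (120,225), dish at (383,238). The network missed the die, so I'll use colour and height.

```bash
python3 - <<'E'
from h import *
p,d,c,T=cap('wrist');P=world(d,c,T);hsv=cv2.cvtColor(p,cv2.COLOR_RGB2HSV)
box=np.zeros(d.shape,bool);box[75:150,290:365]=1
m=box&(abs(P[...,2]-.022)<.004)&(hsv[...,1]>120)
print('die',m.sum(),ring(m,.022,P,c,T),np.nanmedian(P[m],0))
box[:]=0;box[130:205,135:205]=1
m=box&(p.max(-1)<60)&(P[...,2]>.014); print('puck',m.sum(),ring(m,.020,P,c,T),np.nanmedian(P[m],0))
# top/plate from overhead first capture
f=np.load('last.npz')
E
```

```text
die 1700 (array([ 604.5, -266.4]), array([61. , 61.1])) [ 0.60562493 -0.26721454  0.02195421]
puck 1323 (array([610.5, -76.1]), array([46.2, 48.3])) [ 0.61081692 -0.07623471  0.01986817]
```

```bash
python3 -m handwheel '[[0,3,-4,0,0],[0,5.8,-8.4,-4,0],[0,5.8,-8.4,-9,0],[0,5.8,-8.4,-13,0],[0,5.8,-8.4,-16,0],[0,5.8,-8.4,-18,0],[0,5.8,-8.4,-18,0],[0,5.8,-8.4,-18,0]]' 25
```

```text
time_s: 4.7
tcp_pos: [0.6056, -0.2667, 0.0249]
eef_rot: [-180.0, -0.1, -21.2]
contact_force: [0.3, -0.5, -0.0]
gripper_width: 0.0872
gripper_force: 0.0
```

```bash
python3 -m handwheel '[[0,-0.1,0,-1.7,0],[0,-0.1,0,-1.7,0],[1,-0.1,0,-1.7,0],[1,-0.1,0,-1.7,0],[1,-0.1,0,-1.7,0],[1,-0.1,0,-1.7,0],[1,-0.1,0,-1.7,0],[1,-0.1,0,-1.7,0]]' 25
python3 -m handwheel '[[1,0,0,0,0],[1,0,0,3,0],[1,0,0,8,0],[1,0,0,12,0],[1,0,0,16,0],[1,0,0,18,0],[1,0,0,18,0],[1,0,0,18,0]]'
python3 -c "
from h import *
p,d,c,T=cap('wrist');cv2.imwrite('pics/g1.png',p[...,::-1])"
```

```text
time_s: 5.7
tcp_pos: [0.6038, -0.267, 0.0067]
eef_rot: [180.0, -0.0, -21.3]
contact_force: [0.5, 0.3, -0.8]
gripper_width: 0.033
gripper_force: 0.0
time_s: 6.7
tcp_pos: [0.6032, -0.2667, 0.1857]
eef_rot: [-180.0, 0.1, -21.3]
contact_force: [-0.1, -0.4, -0.1]
gripper_width: 0.0006
gripper_force: 0.0
```

View pics/g1.png

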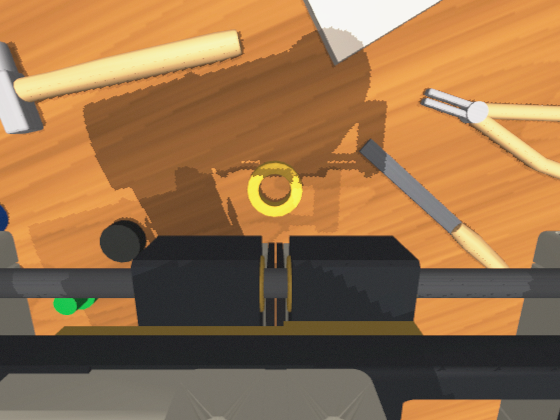

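The gripper is empty and the die is at (275,190), ahead of the fingers. I'll measure where it is now.

```bash
cat >> h.py <<'E'
def blob(p,P,z,sel,near,rad=.06,tol=.004):
    return sel&(abs(P[...,2]-z)<tol)&(np.hypot(P[...,0]-near[0],P[...,1]-near[1])<rad)
E
python3 - <<'E'
from h import *
for n in ['top','wrist']:
    p,d,c,T=cap(n);P=world(d,c,T);hsv=cv2.cvtColor(p,cv2.COLOR_RGB2HSV)
    m=blob(p,P,.022,hsv[...,1]>120,(.604,-.266),.08)
    s=get_state();print(n,m.sum(),ring(m,.022,P,c,T),np.nanmedian(P[m],0),proj(s['tcp_pos'],c,T))
    if n=='top':cv2.imwrite('pics/top1.png',cv2.resize(p[100:330,280:520,::-1],None,fx=2.5,fy=2.5))
    print(imaging.get_calibration(n))
E
```

```text
Traceback (most recent call last):
  File "h.py", line 32, in ring
    cs=cv2.findContours(mask.astype(np.uint8),0,1)[0];k=max(cs,key=cv2.contourArea);k=cv2.convexHull(k)
                                                        ~~~^^^^^^^^^^^^^^^^^^^^^^^^
ValueError: max() iterable argument is empty
```

```bash
python3 - <<'E'
from h import *
p,d,c,T=cap('wrist');P=world(d,c,T);hsv=cv2.cvtColor(p,cv2.COLOR_RGB2HSV)
m=np.zeros(d.shape,bool);m[155:225,240:310]=1;m&=hsv[...,1]>120;m&=hsv[...,0]>20
s=get_state();print(m.sum(),ring(m,.022,P,c,T),np.nanmedian(P[m],0),s['tcp_pos'],proj(s['tcp_pos'],c,T))
print(c,T.round(3))
E
```

```text
1579 (array([ 604.9, -266.7]), array([60.4, 61.6])) [ 0.60366715 -0.2659397   0.02189682] [ 0.60314851 -0.26682496  0.18533093] (np.float64(275.1779265631859), np.float64(244.38893274341092))
{'fx': 316.43696494138436, 'fy': 316.43696494138436, 'cx': 275.1459272008694, 'cy': 210.65983057670118, 'hand_eye': array([[ 1.26471885e-03, -9.66152141e-01, -2.57969844e-01,
         6.97281282e-02],
       [ 9.99998943e-01,  1.03693190e-03,  1.01904757e-03,
        -2.01387749e-04],
       [-7.17057827e-04, -2.57970860e-01,  9.66152432e-01,
        -1.81169312e-01],
       [ 0.00000000e+00,  0.00000000e+00,  0.00000000e+00,
         1.00000000e+00]])} [[-0.362 -0.9   -0.243  0.668]
 [-0.932  0.35   0.093 -0.292]
 [ 0.001  0.26  -0.966  0.366]
 [ 0.     0.     0.     1.   ]]
```

```bash
python3 - <<'E'
from h import *
p,d,c,T=cap('wrist');P=world(d,c,T);s=get_state()
t=(P-s['tcp_pos'])
a=np.radians(s['eef_rot'][2]);X=np.array([np.cos(a),np.sin(a)]);Y=np.array([np.sin(a),-np.cos(a)])
for u in [150,250,262,270,275,281,290,400]:
    print(u,[(v,*(1000*np.r_[t[v,u,:2]@X,t[v,u,:2]@Y,t[v,u,2]]).round(0)) for v in range(228,335,12)])
cv2.imwrite('pics/g2.png',cv2.resize(p[200:350,200:350,::-1],None,fx=4,fy=4))
E
```

```text
150 [(228, np.float64(-51.0), np.float64(-152.0), np.float64(-185.0)), (240, np.float64(-67.0), np.float64(-154.0), np.float64(-187.0)), (252, np.float64(39.0), np.float64(-31.0), np.float64(107.0)), (264, np.float64(38.0), np.float64(-30.0), np.float64(111.0)), (276, np.float64(35.0), np.float64(-30.0), np.float64(112.0)), (288, np.float64(32.0), np.float64(-30.0), np.float64(112.0)), (300, np.float64(29.0), np.float64(-30.0), np.float64(113.0)), (312, np.float64(26.0), np.float64(-31.0), np.float64(112.0)), (324, np.float64(23.0), np.float64(-31.0), np.float64(113.0))]
250 [(228, np.float64(-51.0), np.float64(-30.0), np.float64(-186.0)), (240, np.float64(39.0), np.float64(-7.0), np.float64(98.0)), (252, np.float64(39.0), np.float64(-7.0), np.float64(105.0)), (264, np.float64(38.0), np.float64(-6.0), np.float64(112.0)), (276, np.float64(36.0), np.float64(-6.0), np.float64(113.0)), (288, np.float64(33.0), np.float64(-6.0), np.float64(113.0)), (300, np.float64(29.0), np.float64(-6.0), np.float64(113.0)), (312, np.float64(26.0), np.float64(-6.0), np.float64(113.0)), (324, np.float64(23
[... 2715 characters left out ...]
(109.0)), (312, np.float64(20.0), np.float64(4.0), np.float64(104.0)), (324, np.float64(23.0), np.float64(4.0), np.float64(113.0))]
400 [(228, np.float64(-50.0), np.float64(152.0), np.float64(-186.0)), (240, np.float64(-66.0), np.float64(154.0), np.float64(-185.0)), (252, np.float64(39.0), np.float64(31.0), np.float64(106.0)), (264, np.float64(38.0), np.float64(30.0), np.float64(111.0)), (276, np.float64(35.0), np.float64(30.0), np.float64(112.0)), (288, np.float64(32.0), np.float64(30.0), np.float64(112.0)), (300, np.float64(29.0), np.float64(30.0), np.float64(112.0)), (312, np.float64(26.0), np.float64(30.0), np.float64(113.0)), (324, np.float64(24.0), np.float64(30.0), np.float64(114.0))]
```

View pics/g2.png

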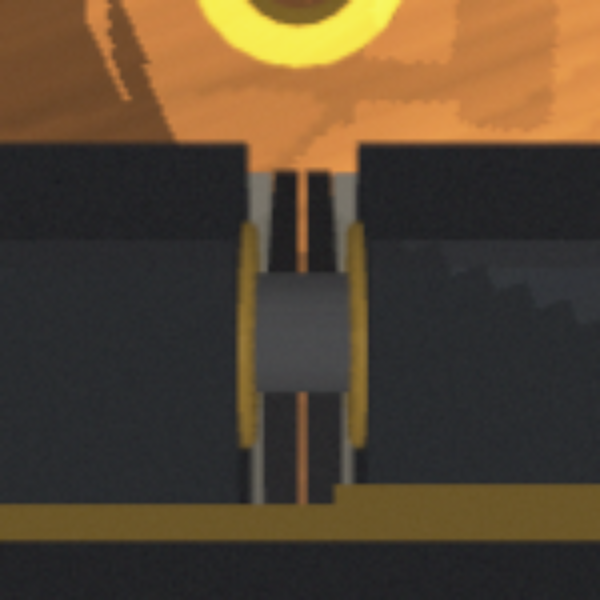

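```bash
python3 - <<'E'
from h import *
p,d,c,T=cap('wrist');P=world(d,c,T);s=get_state()
H=np.array(c['hand_eye'])
print([(v,float(d[v,269].round(3)),float(d[v,280].round(3))) for v in range(238,252)])
for zt in [0,-.02,-.025,-.03]:
  for x in (.0095,-.0095):
    q=np.linalg.inv(H)@[x,0,zt,1];print(zt,x,(q[1]/q[2]*c['fy']+c['cy']).round(1))
E
```

```text
[(238, 0.3889999985694885, 0.3869999945163727), (239, 0.38999998569488525, 0.38999998569488525), (240, 0.3880000114440918, 0.3889999985694885), (241, 0.3880000114440918, 0.3880000114440918), (242, 0.39100000262260437, 0.3889999985694885), (243, 0.16699999570846558, 0.16699999570846558), (244, 0.16500000655651093, 0.16599999368190765), (245, 0.16500000655651093, 0.164000004529953), (246, 0.16300000250339508, 0.16200000047683716), (247, 0.16200000047683716, 0.16099999845027924), (248, 0.16099999845027924, 0.1589999943971634), (249, 0.15800000727176666, 0.1589999943971634), (250, 0.1589999943971634, 0.15600000321865082), (251, 0.15600000321865082, 0.15800000727176666)]
0 0.0095 229.7
0 -0.0095 258.9
-0.02 0.0095 241.4
-0.02 -0.0095 273.5
-0.025 0.0095 244.7
-0.025 -0.0095 277.6
-0.03 0.0095 248.2
-0.03 -0.0095 282.0
```

The fingertips in the image end about 23 mm above the reported TCP, at row 243 instead of 230. That explains the closing above the die, and it didn't move. I'll correct for this in the descent: tip 8 mm means a TCP reading of about -15 mm.

```bash
python3 -m handwheel '[[0,0.1,0,-3,0],[0,0.1,0,-6,0],[0,0.1,0,-9,0],[0,0.1,0,-11,0],[0,0.1,0,-13,0],[0,0.1,0,-14,0],[0,0.1,0,-14,0],[0,0.1,0,-14,0]]' 25
python3 -m handwheel '[[0,0,0,-3,0],[0,0,0,-5,0],[0,0,0,-6,0],[0,0,0,-6,0],[0,0,0,-6,0]]'
```

```text
time_s: 7.95
tcp_pos: [0.6053, -0.2671, 0.0474]
eef_rot: [-180.0, -0.1, -21.3]
contact_force: [-0.2, -0.6, 0.5]
gripper_width: 0.0751
gripper_force: 0.0
time_s: 8.57
tcp_pos: [0.6056, -0.2672, -0.0122]
eef_rot: [-180.0, -0.1, -21.3]
contact_force: [-0.2, 0.2, -0.0]
gripper_width: 0.0879
gripper_force: 0.0
```

```bash
python3 -m handwheel '[[0,0,0,-0.3,0],[1,0,0,-0.3,0],[1,0,0,-0.3,0],[1,0,0,-0.3,0],[1,0,0,-0.3,0],[1,0,0,-0.3,0],[1,0,0,-0.3,0]]' 25
```

```text
time_s: 9.45
tcp_pos: [0.6048, -0.267, -0.0162]
eef_rot: [-180.0, -0.0, -21.3]
contact_force: [-0.5, 0.0, 1.4]
gripper_width: 0.0619
gripper_force: 25.0
```

```bash
python3 -m handwheel '[[1,0,0,2,0],[1,0,0,6,0],[1,0,0,12,0],[1,-1,3,16,0],[1,-3,8,20,0],[1,-5,14,21,0],[1,-7,20,21,0],[1,-9,26,21,0]]'
python3 -m handwheel '[[1,-2,6,0,0],[1,-5,12,0,0],[1,-8,17,0,0],[1,-8.8,17.5,0,0],[1,-8.8,17.5,0,0],[1,-8.8,17.5,0,0]]'
python3 - <<'E'
from h import *
p,d,c,T=cap('wrist');P=world(d,c,T);cv2.imwrite('pics/pl2.png',p[...,::-1]);s=get_state();print(s['tcp_pos'],s['gripper_width'],s['gripper_force'],s['contact_force'])
near=(.449,.079);D=np.hypot(P[...,0]-near[0],P[...,1]-near[1])
m=(D<.09)&(abs(P[...,2]-.014)<.0025)
b=cv2.minAreaRect(P[m][:,:2].astype(np.float32)*1000);print(b)
g=p.min(-1).astype(int);w=D<.045
x=(w&(g>115)&(P[...,2]<.018)).astype(np.uint8);x=cv2.morphologyEx(x,cv2.MORPH_CLOSE,np.ones((9,9)))
print(x.sum(),ring(x,.014,P,c,T),ring(x,.010,P,c,T),np.nanmedian(P[x>0],0))
E
```

```text
time_s: 10.45
tcp_pos: [0.5158, -0.012, 0.1936]
eef_rot: [-180.0, 0.0, -21.3]
contact_force: [0.4, 0.9, -1.9]
gripper_width: 0.0623
gripper_force: 25.0
time_s: 11.2
tcp_pos: [0.4293, 0.1606, 0.1935]
eef_rot: [180.0, 0.0, -21.4]
contact_force: [-0.8, 0.3, -2.1]
gripper_width: 0.0618
gripper_force: 25.0
[0.42939801 0.16043397 0.19347534] 0.061760313800565986 24.999635458225384 [-0.68754608 -0.71177211 -2.30776519]
((448.8700866699219, 78.37464904785156), (110.14268493652344, 110.25118255615234), 79.22867584228516)
3274 (array([442.9,  80.1]), array([69., 81.])) (array([442.4,  79.5]), array([69.7, 81.9])) [0.44623663 0.07939444 0.01064422]
```

View pics/pl2.png

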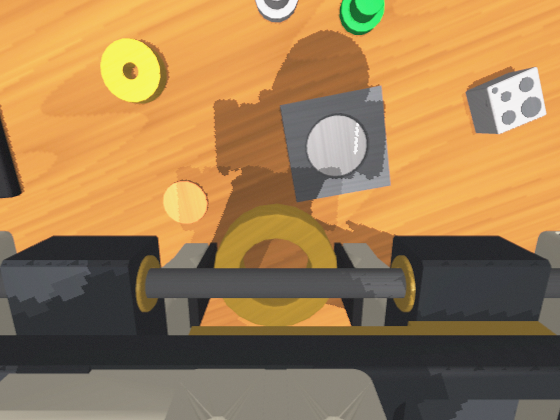

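The die is held at (275,265). The plate fits as a clean 110 mm square centred at (0.449, 0.078).

```bash
python3 -m handwheel '[[1,1,-4,-2,0],[1,1.95,-8.2,-5,0],[1,1.95,-8.2,-10,0],[1,1.95,-8.2,-14,0],[1,1.95,-8.2,-17,0],[1,1.95,-8.2,-17.5,0],[1,1.95,-8.2,-17.5,0],[1,1.95,-8.2,-17.5,0]]'
```

```text
time_s: 12.25
tcp_pos: [0.4495, 0.0797, 0.0199]
eef_rot: [-179.9, -0.1, -21.3]
contact_force: [-0.2, 0.3, -1.7]
gripper_width: 0.0618
gripper_force: 25.0
```

```bash
python3 -m handwheel '[[1,-0.05,-0.1,-1,0],[1,-0.05,-0.1,-1.7,0],[1,-0.05,-0.1,-2,0],[1,-0.05,-0.1,-2.2,0],[1,-0.05,-0.1,-2.2,0]]'
python3 -m handwheel '[[1,0,0,-0.1,0],[1,0,0,-0.2,0],[1,0,0,-0.3,0],[1,0,0,-0.3,0]]'
```

```text
time_s: 12.88
tcp_pos: [0.4479, 0.0784, -0.0035]
eef_rot: [180.0, 0.0, -21.3]
contact_force: [0.3, -0.0, -2.1]
gripper_width: 0.062
gripper_force: 25.0
time_s: 13.38
tcp_pos: [0.448, 0.0784, -0.0063]
eef_rot: [-180.0, -0.0, -21.3]
contact_force: [1.0, 0.4, -0.3]
gripper_width: 0.0619
gripper_force: 25.0
```

```bash
python3 -m handwheel '[[1,0,0,-0.05,0],[0.1,0,0,-0.05,0],[0.1,0,0,-0.05,0],[0.1,0,0,-0.05,0],[0.1,0,0,2,0],[0,0,0,7,0],[0,0,0,12,0],[0,-3,8,18,0]]' 25
python3 -m handwheel '[[0,0,0,1,0],[0,0,0,1,0]]'
python3 - <<'E'
from h import *
p,d,c,T=cap('wrist');P=world(d,c,T);cv2.imwrite('pics/pl3.png',p[...,::-1]);s=get_state();print(s['tcp_pos'],s['eef_rot'])
D=lambda n:np.hypot(P[...,0]-n[0],P[...,1]-n[1])
hsv=cv2.cvtColor(p,cv2.COLOR_RGB2HSV)
m=(D((.449,.079))<.06)&(abs(P[...,2]-.032)<.004);print('die',m.sum(),ring(m,.032,P,c,T),np.nanmedian(P[m],0))
m=(D((.449,.079))<.09)&(abs(P[...,2]-.014)<.0025);print(cv2.minAreaRect(P[m][:,:2].astype(np.float32)*1000))
for o in finder.cut_out('wrist','blank_mid'): print(o['p'],o['pixel'],ring(o['region'],.005,P,c,T),np.nanmedian(P[o['region']],0))
E
```

```text
time_s: 14.38
tcp_pos: [0.4308, 0.1254, 0.1518]
eef_rot: [-179.9, -0.1, -21.6]
contact_force: [1.6, 0.7, -0.1]
gripper_width: 0.0872
gripper_force: 0.0
time_s: 14.62
tcp_pos: [0.43, 0.1265, 0.1599]
eef_rot: [-179.9, -0.0, -21.2]
contact_force: [-0.3, -0.2, 0.7]
gripper_width: 0.0875
gripper_force: 0.0
[0.42962689 0.12585098 0.15892204] [ 1.79973784e+02  3.52410168e-02 -2.13019805e+01]
die 2081 (array([447.8,  78.3]), array([60.8, 61.3])) [0.44894208 0.07754265 0.03197315]
((448.80615234375, 78.30766296386719), (110.33403015136719, 110.23384094238281), 79.22692108154297)
```

View pics/pl3.png

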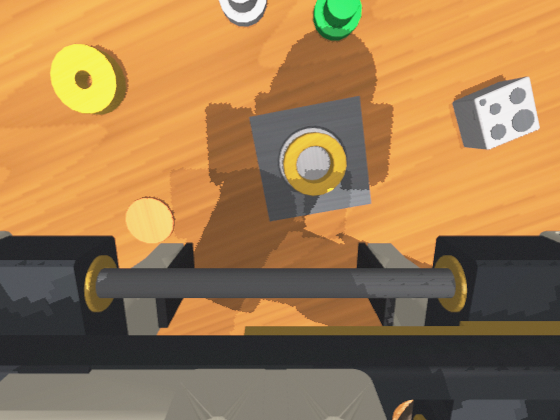

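The die is seated at (312,163), top at 32 mm and 1 mm off centre. The blank is at (150,220), and I'll take its position from depth.

```bash
python3 - <<'E'
from h import *
p,d,c,T=cap('wrist');P=world(d,c,T)
Z=np.full(d.shape,np.nan);
m=(np.hypot(P[...,0]-.452,P[...,1]-.269)<.045)
zz=cv2.medianBlur(np.nan_to_num(P[...,2]).astype(np.float32),5)
print('bench',np.median(zz[m&(zz<.002)]))
m&=(zz>.0032)&(zz<.009)
m=cv2.morphologyEx(m.astype(np.uint8),cv2.MORPH_OPEN,np.ones((5,5)))
print(m.sum(),ring(m,.005,P,c,T),np.median(P[m>0],0))
E
```

```text
bench 0.0
1744 (array([450.9, 267.6]), array([52.7, 53.5])) [0.45149952 0.26754674 0.00494523]
```

```bash
python3 -m handwheel '[[0,1,6,-1,0],[0,2.1,12,-4,0],[0,2.1,14.2,-8,0],[0,2.1,14.2,-12,0],[0,2.1,14.2,-15,0],[0,2.1,14.2,-17,0],[0,2.1,14.2,-17,0],[0,2.1,14.2,-17,0]]'
python3 -m handwheel '[[0,0,0,-0.3,0],[0,0,0,-0.5,0],[0,0,0,-0.6,0],[0,0,0,-0.7,0],[0,0,0,-0.7,0]]'
```

```text
time_s: 15.78
tcp_pos: [0.4513, 0.2679, -0.0104]
eef_rot: [180.0, 0.0, -21.3]
contact_force: [-0.1, 0.2, 0.6]
gripper_width: 0.0878
gripper_force: 0.0
time_s: 16.4
tcp_pos: [0.451, 0.2683, -0.0174]
eef_rot: [180.0, 0.0, -21.3]
contact_force: [0.1, -0.8, -0.5]
gripper_width: 0.0879
gripper_force: 0.0
```

```bash
python3 -m handwheel '[[0,0,0,-0.1,0],[0,0,0,-0.2,0],[0,0,0,-0.3,0],[0,0,0,-0.3,0]]'
python3 -m handwheel '[[0,0,0,-0.1,0],[0,0,0,-0.1,0]]'
```

```text
time_s: 16.9
tcp_pos: [0.451, 0.2682, -0.0206]
eef_rot: [180.0, 0.0, -21.3]
contact_force: [0.9, -1.1, 0.3]
gripper_width: 0.0873
gripper_force: 0.0
time_s: 17.15
tcp_pos: [0.451, 0.2682, -0.0215]
eef_rot: [180.0, 0.0, -21.3]
contact_force: [1.0, -0.4, 0.0]
gripper_width: 0.0872
gripper_force: 0.0
```

```bash
python3 -m handwheel '[[1,0,0,0,0],[1,0,0,0,0],[1,0,0,0,0],[1,0,0,0,0],[1,0,0,0,0],[1,0,0,0,0]]' 15
```

```text
time_s: 17.9
tcp_pos: [0.451, 0.2683, -0.0214]
eef_rot: [-180.0, -0.0, -21.3]
contact_force: [-1.2, -0.6, 0.2]
gripper_width: 0.0529
gripper_force: 15.0
```

```bash
python3 -m handwheel '[[1,0,0,2,0],[1,0,0,6,0],[1,0,-3,9,0],[1,0,-8,10,0],[1,-0.2,-13,10,0],[1,-0.3,-17,9,0],[1,-0.3,-19,8,0],[1,-0.3,-19,7,0]]'
python3 -m handwheel '[[1,0,0,-1,0],[1,0,0,-2,0],[1,0,0,-2.5,0],[1,0,0,-2.5,0],[1,0,0,-2.5,0]]'
```

```text
time_s: 18.9
tcp_pos: [0.4477, 0.077, 0.0483]
eef_rot: [-180.0, 0.0, -21.4]
contact_force: [-0.1, -0.1, -0.2]
gripper_width: 0.0526
gripper_force: 15.0
time_s: 19.52
tcp_pos: [0.4482, 0.0785, 0.0238]
eef_rot: [-180.0, -0.0, -21.3]
contact_force: [0.4, 0.3, -0.6]
gripper_width: 0.053
gripper_force: 15.0
```

```bash
python3 -m handwheel '[[1,0,0,-0.6,0],[1,0,0,-1.0,0],[1,0,0,-1.2,0],[1,0,0,-1.25,0],[1,0,0,-1.25,0]]'
```

```text
time_s: 20.15
tcp_pos: [0.4481, 0.0783, 0.0111]
eef_rot: [180.0, -0.0, -21.3]
contact_force: [0.3, -0.4, -1.0]
gripper_width: 0.053
gripper_force: 15.0
```

```bash
python3 -m handwheel '[[1,0,0,-0.05,0],[0.3,0,0,-0.05,0],[0.2,0,0,-0.05,0],[0.1,0,0,-0.05,0],[0,0,0,2,0],[0,0,0,7,0],[0,-1,3,12,0],[0,-2,5,15,0]]'
python3 -m handwheel '[[0,0,0,0,0],[0,0,0,0,0]]'
cat > chk.py <<'E'
from h import *
import sys
z=float(sys.argv[1])
p,d,c,T=cap('wrist');P=world(d,c,T);s=get_state();print(s['tcp_pos'],s['time_s'])
D=np.hypot(P[...,0]-.448,P[...,1]-.078)
m=(D<.06)&(abs(P[...,2]-z)<.0025);m=cv2.morphologyEx(m.astype(np.uint8),cv2.MORPH_OPEN,np.ones((3,3)));print(m.sum(),ring(m,z,P,c,T),np.nanmedian(P[m>0],0))
if len(sys.argv)>2: cv2.imwrite(f'pics/{sys.argv[2]}.png',p[...,::-1])
E
python3 chk.py .037 bl
```

```text
time_s: 21.15
tcp_pos: [0.4286, 0.1294, 0.1638]
eef_rot: [-179.8, -0.1, -21.3]
contact_force: [1.1, 0.0, 0.6]
gripper_width: 0.0877
gripper_force: 0.0
time_s: 21.4
tcp_pos: [0.4276, 0.1281, 0.1607]
eef_rot: [180.0, 0.0, -21.3]
contact_force: [0.1, -0.4, -0.5]
gripper_width: 0.0876
gripper_force: 0.0
[0.42746883 0.12774049 0.16028354] 21.45
2442 (array([448.3,  78. ]), array([53.1, 53.3])) [0.44893032 0.07783989 0.03707562]
```

View pics/bl.png

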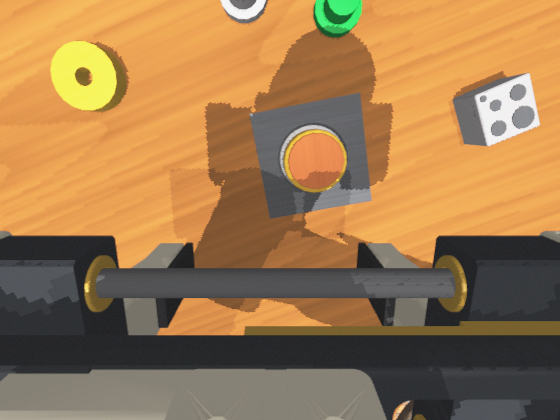

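The blank lies centred at (315,160), top at 37 mm. Next is the puck.

```bash
python3 -m handwheel '[[0,3,-4,0,0],[0,7,-8,0,0],[0,11,-13,0,0],[0,15,-17,0,0],[0,18.3,-20.4,0,0],[0,18.3,-20.4,-4,0],[0,18.3,-20.4,-9,0],[0,18.3,-20.4,-12,0]]'
python3 -m handwheel '[[0,0,0,-2,0],[0,0,0,-4,0],[0,0,0,-5,0],[0,0,0,-5.4,0],[0,0,0,-5.4,0]]'
```

```text
time_s: 22.45
tcp_pos: [0.6085, -0.0771, 0.0368]
eef_rot: [179.8, 0.3, -21.4]
contact_force: [0.5, 0.2, -0.2]
gripper_width: 0.0876
gripper_force: 0.0
time_s: 23.08
tcp_pos: [0.6111, -0.0759, -0.0129]
eef_rot: [180.0, 0.0, -21.3]
contact_force: [0.2, 0.1, 0.9]
gripper_width: 0.0877
gripper_force: 0.0
```

```bash
python3 -m handwheel '[[0,0,0,-0.4,0],[1,0,0,-0.4,0],[1,0,0,-0.4,0],[1,0,0,-0.4,0],[1,0,0,-0.4,0],[1,0,0,-0.4,0],[1,0,0,-0.4,0],[1,0,0,-0.4,0]]' 15
python3 -m handwheel '[[1,0,0,3,0],[1,0,0,8,0],[1,-3,3,14,0],[1,-7,7,16,0],[1,-11,11,16,0],[1,-14,13.5,14,0],[1,-16.3,15.4,12,0],[1,-16.3,15.4,9,0]]'
python3 -m handwheel '[[1,0,0,0,0],[1,0,0,0,0]]'
```

```text
time_s: 24.08
tcp_pos: [0.6111, -0.0757, -0.0168]
eef_rot: [-180.0, -0.0, -21.3]
contact_force: [-0.4, 1.4, 1.8]
gripper_width: 0.0474
gripper_force: 15.0
time_s: 25.08
tcp_pos: [0.4472, 0.0796, 0.0735]
eef_rot: [-179.9, -0.1, -21.2]
contact_force: [1.2, -0.2, -1.4]
gripper_width: 0.0478
gripper_force: 15.0
time_s: 25.32
tcp_pos: [0.4487, 0.0783, 0.0738]
eef_rot: [-180.0, -0.0, -21.3]
contact_force: [-0.4, -0.3, -0.2]
gripper_width: 0.0477
gripper_force: 15.0
```

```bash
python3 -m handwheel '[[1,0,0,-2,0],[1,0,0,-4,0],[1,0,0,-4.7,0],[1,0,0,-5.0,0],[1,0,0,-5.2,0],[1,0,0,-5.3,0],[1,0,0,-5.3,0]]'
```

```text
time_s: 26.2
tcp_pos: [0.4482, 0.0784, 0.0204]
eef_rot: [-180.0, -0.0, -21.3]
contact_force: [-0.3, 0.6, -0.3]
gripper_width: 0.0473
gripper_force: 15.0
```

Release, rise, check, and look at the pusher.

```bash
python3 -m handwheel '[[1,0,0,0,0],[0.3,0,0,0,0],[0.2,0,0,0,0],[0.1,0,0,0,0],[0,0,0,3,0],[0,0,0,8,0],[0,-1,3,13,0],[0,-2,5,15,0]]'
python3 -m handwheel '[[0,0,0,0,0],[0,0,0,0,0]]'
python3 chk.py .057
python3 -m handwheel '[[0,3,0,0,-10],[0,6,0,0,-20],[0,9,0,0,-30],[0,9,0,0,-40],[0,9,0,0,-45],[0,9,0,0,-45],[0,9,0,0,-45]]'
python3 - <<'E'
from h import *
p,d,c,T=cap('wrist');P=world(d,c,T);cv2.imwrite('pics/pu.png',p[...,::-1]);s=get_state();print(s['tcp_pos'],s['eef_rot'],s['joints'])
for o in finder.cut_out('wrist','pusher_mid'):
    m=o['region']&(abs(P[...,2]-.038)<.003)
    if m.sum()>30: print(o['p'],o['pixel'],ring(m,.038,P,c,T),'colour',np.median(p[m],0))
E
```

```text
time_s: 27.2
tcp_pos: [0.429, 0.1297, 0.1732]
eef_rot: [-179.8, -0.2, -21.3]
contact_force: [1.3, -0.4, -0.7]
gripper_width: 0.0875
gripper_force: 0.0
time_s: 27.45
tcp_pos: [0.4275, 0.1278, 0.1693]
eef_rot: [180.0, 0.0, -21.3]
contact_force: [-0.3, -0.2, -0.8]
gripper_width: 0.0878
gripper_force: 0.0
[0.42746548 0.12751772 0.16902959] 27.5
2052 (array([447.5,  78.3]), array([47. , 47.2])) [0.44800851 0.07815684 0.05706805]
time_s: 28.38
tcp_pos: [0.5178, 0.1277, 0.1694]
eef_rot: [179.9, -0.0, -66.2]
contact_force: [-0.3, -0.3, 1.1]
gripper_width: 0.0874
gripper_force: 0.0
[0.51785986 0.12789136 0.1695836 ] [ 1.79949906e+02 -5.95194544e-03 -6.62321319e+01] [ 3.49428004e+01  8.75670215e+00 -1.99740994e+01 -4.41053289e-03
 -6.13194964e+01 -1.11728165e+01]
0.9 [133.7, 64.9] (array([693.6,  66.6]), array([27.2, 28.4])) colour [ 60. 164. 247.]
0.84 [277.4, 65.0] (array([569.4,  10.9]), array([27.3, 27.7])) colour [ 63. 187.  93.]
0.63 [205.6, 120.3] (array([612.1,  87.6]), array([27.4, 27.8])) colour [200. 197. 197.]
```

View pics/pu.png

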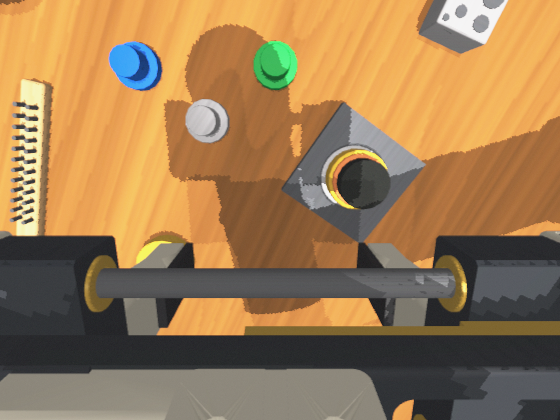

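The puck is centred, top at 57 mm. The grey steel pusher is at (205,120), blue at (134,65) and green at (277,65), so the turned jaw axis clears both.

```bash
python3 -m handwheel '[[0.3,4,-2,0,0],[0.3,9.4,-4,0,0],[0.3,9.4,-4,-4,0],[0.3,9.4,-4,-9,0],[0.3,9.4,-4,-12,0],[0.3,9.4,-4,-14,0],[0.3,9.4,-4,-14,0],[0.3,9.4,-4,-14,0]]'
python3 -m handwheel '[[0.3,0,0,-1.5,0],[0.3,0,0,-2.5,0],[0.3,0,0,-3.2,0],[0.3,0,0,-3.5,0],[0.3,0,0,-3.5,0]]'
```

```text
time_s: 29.48
tcp_pos: [0.6127, 0.0885, 0.031]
eef_rot: [-179.9, -0.0, -66.3]
contact_force: [-0.6, 0.2, 0.0]
gripper_width: 0.0617
gripper_force: 0.0
time_s: 30.1
tcp_pos: [0.612, 0.0882, -0.0052]
eef_rot: [180.0, -0.0, -66.3]
contact_force: [-0.4, -1.0, 0.2]
gripper_width: 0.0614
gripper_force: 0.0
```

```bash
python3 -m handwheel '[[1,0,0,0,0],[1,0,0,0,0],[1,0,0,0,0],[1,0,0,0,0],[1,0,0,0,0],[1,0,0,0,0]]' 20
python3 -m handwheel '[[1,0,0,3,0],[1,0,0,8,0],[1,-2,0,12,0],[1,-6,0,13,0],[1,-10,0,13,0],[1,-14,-0.5,12,0],[1,-16.4,-0.95,10,0],[1,-16.4,-0.95,8.5,0]]'
python3 -m handwheel '[[1,0,0,0,0],[1,0,0,0,0]]'
```

```text
time_s: 30.85
tcp_pos: [0.6121, 0.0883, -0.0048]
eef_rot: [-180.0, -0.0, -66.3]
contact_force: [-0.3, 0.4, 1.3]
gripper_width: 0.0266
gripper_force: 20.0
time_s: 31.85
tcp_pos: [0.4455, 0.078, 0.0794]
eef_rot: [179.9, 0.0, -66.3]
contact_force: [0.3, -0.7, -2.6]
gripper_width: 0.0266
gripper_force: 20.0
time_s: 32.1
tcp_pos: [0.4485, 0.0789, 0.0804]
eef_rot: [-180.0, -0.0, -66.3]
contact_force: [0.3, -0.2, -1.9]
gripper_width: 0.0269
gripper_force: 20.0
```

```bash
python3 -m handwheel '[[1,0,0,-1,0],[1,0,0,-2,0],[1,0,0,-2.4,0],[1,0,0,-2.6,0],[1,0,0,-2.7,0],[1,0,0,-2.8,0],[1,0,0,-2.8,0]]'
```

```text
time_s: 32.98
tcp_pos: [0.4481, 0.0788, 0.0522]
eef_rot: [-180.0, 0.0, -66.3]
contact_force: [0.1, -0.2, -2.0]
gripper_width: 0.0266
gripper_force: 20.0
```

```bash
python3 -m handwheel '[[1,0,0,-0.05,0],[0.5,0,0,-0.05,0],[0.4,0,0,-0.05,0],[0.3,0,0,-0.05,0],[0.3,0,0,3,0],[0.2,0,0,8,0],[0.1,-1,2,11,20],[0,-2,5,13,40]]'
python3 -m handwheel '[[0,0,2,0,0],[0,0,2,0,0],[0,0,2,0,0],[0,0,2,0,0],[0,0,2,0,0],[0,0,2,0,0]]'
python3 chk.py .095 fin
```

```text
time_s: 33.98
tcp_pos: [0.4282, 0.1291, 0.1838]
eef_rot: [-179.9, -0.0, -44.6]
contact_force: [-0.9, 0.6, -0.6]
gripper_width: 0.0835
gripper_force: 0.0
time_s: 34.72
tcp_pos: [0.428, 0.1484, 0.1819]
eef_rot: [180.0, -0.0, -44.9]
contact_force: [0.3, 0.8, 0.3]
gripper_width: 0.0876
gripper_force: 0.0
[0.42807913 0.14853344 0.18202156] 34.775
904 (array([448.8,  77.9]), array([27.4, 27.5])) [0.44890777 0.07786008 0.09505306]
```

View pics/fin.png

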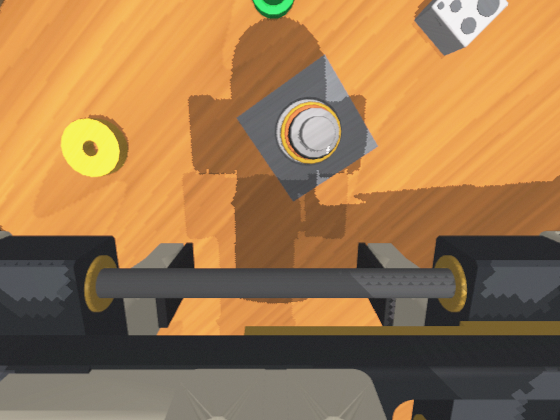

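The stack stands at (315,132), with the pusher top at 95 mm as expected and about 1 mm off the puck axis. I'm handing it in.

```bash
python3 -c "
from plant import r
print(r.close_job())"
```

```text
the job is handed in; nothing more can be done
None
```

The press stack is built in order (die, blank, puck, pusher) and handed in at about 35 s. My last measurements put each part within about 1.5 mm of the one below, at its expected height. The hand-in returned no verdict. One early grasp closed empty above the die without moving it, because the fingertips end about 23 mm above the reported TCP; I corrected for that from then on. I never went near the spare die, dish, dapping block or the blue and green look-alikes with the fingers down.

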